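# Sweep the tea lights into the counting frame

## Task

Sweep the three tea lights across the table into the three-sided wooden counting frame with the fingertips, until each lies wholly inside it, flat on the table. Push them steadily: do not pick up, tip or flick any of them, and leave the shell candle that stands in line with them, the bottle and the stamp where they are.

Things in the scene. Friction and masses are not known exactly. Their poses are not given: they have to be found in the camera images.
- frame: Low dark-wood counting frame fixed to the table: three walls 12 mm thick and 22 mm high, a back and two sides, with no floor and no front wall. Its origin is on the table at the middle of the open mouth; its x axis points from the mouth into the frame, towards the back wall, y runs along the mouth, z is up. Inner depth 80 mm (x from 0 to 0.080), inner width 320 mm (y from -0.160 to +0.160). It stands at slightly different places and yaws.
- tealight_1: Tea light: flat round candle in an aluminium cup, 38 mm in diameter, 16 mm high (a soft stub of wick 6 mm above that, which meets nothing), about 30 g, loose, slides on the table. Origin at the centre of its underside, z up. It starts in front of the frame's mouth, 50 to 85 mm before it, in one of four lanes 75 mm apart (the shell candle has the fourth).
- tealight_2: Second tea light, the same as the first.
- tealight_3: Third tea light, the same as the first.
- shell: Small pale candle in the form of a scallop shell, about 52 mm along its x, 78 mm along its y, 46 mm high, loose, in one of the four lanes among the tea lights, its long side along the lane. Origin at the centre of its underside. To be left alone.
- bottle: Amber dropper bottle with a black cap, 36 mm in diameter, 105 mm high, loose, beside the tea lights on the left or right. Origin at the centre of its underside. To be left alone.
- stamp: Upright hand stamp with a dark wooden handle and a brass foot, 28 mm in diameter, 82 mm high, loose, beside the tea lights on the other side. Origin at the centre of its underside. To be left alone.
Not all that is in view belongs to the job. Leave any yellow look-alike of the tealight_1 alone. What is shaped like the tealight_2 but blue is not meant.

How it is judged:
By the outcome, as a careful person would: the job done as asked, in the order asked, and still so for the second after the job is handed in, with the robot touching nothing.
It also fails if it takes over 53 s, if anything falls off the work surface, if the arm or the gripper's body presses on something with over 40 N, if the wrist force passes 120 N, or if a joint passes its speed limit or range.

## Robot

A 7-joint arm with a two-finger parallel gripper is mounted at the origin on a cart in front of the work surface, level with it; the furniture and walls round the work are solid. World frame = base frame: x ahead of the robot, y to its left, z up, the work surface at z = 0. Lengths are in m, angles in degrees, forces in N, time in s.
With the tool pointing down it reaches from about 0.35 to 0.775 m from the base axis. Payload 3.1 kg.
Tool frame: the origin (TCP) lies on the centre line of the jaws, within the pads' length; the fingertips stand 17 mm ahead of it and the grasp point (between the pads) lies 2 mm behind it (robot.tip_reach is the distance from the TCP to the fingertips, in m); z points along the fingers, y is the line along which they close (so a half turn about z gives the same grasp; the last joint's range is limited). The gripper opens to 85 mm and grips with 20 to 120 N. Pads are 22 mm wide; open, the fingers measure 114 mm over their backs; the gripper's body (76 mm by 85 mm) begins 54 mm behind the grasp point. The pads swing forward as they close: fully open they stand 13 mm farther back than shut.
Start: joints at [68.829, 17.813, 0.802, 86.603, -0.252, 75.585, -1.558], TCP at [0.177, -0.521, 0.213] pointing down, gripper open.
Joint ranges: [-154.91, 154.91], [-16.99, 109.72], [-72.82, 74.43], [7.12, 147.25], [-82.49, 262.49], [11.32, 116.49], [-174.64, 174.64]. Speed limits (degrees/s): [159.86, 159.86, 180, 180, 180, 180, 180].

## Interface

Orientations are given as [roll, pitch, yaw] about the fixed x, y, z axes, in that order (R = Rz(yaw) Ry(pitch) Rx(roll)).
In Python, from station import robot, fingers, vision, workorder, recognise gives the robot as it stands. Calls block until the motion is done:
- robot.move_to(position, orientation): joint-space move of the TCP to a pose.
- robot.line_to(position, orientation=None, velocity=0.15, f_stop=None): straight line of the TCP; orientation=None keeps the orientation; velocity is the mean speed in m/s. With f_stop (N) it stops when the force on the tool has changed by that much, and returns True; else False.
- robot.move_j(angles): joint-space move.
- fingers.gripper_to(opening, force=None): opening from 0.0 (shut) to 1.0 (fully open); force is the grip in N (None keeps the last); returns when the fingers have stopped.
- robot.pause(seconds).
- robot.inverse_kinematics(position, orientation): joint angles nearest the present ones, or None.
- vision.grab_frame(name): name is "scene" or "top" or "wrist"; returns the picture (400x640x3 uint8, red, green, blue); there is no depth.
- vision.calibration(name): a dict with "mtx" (3x3 intrinsics, pixels), "extrinsics" (4x4, takes a point from world to camera coordinates); the wrist camera has in their place "T_tool_cam" (4x4, takes a point from camera to tool coordinates, whose origin is the TCP and whose axes are the flange's). Camera axes: x right, y up, looking along -z (the intrinsics and any distortion apply to the point x, -y, -z); pixel columns grow to the right and rows downward; lengths in m; the calibration is good to about 2 mm. A picture is of the moment at which its call begins: read the wrist's pose just before it. calibration takes no time and is no camera call.
A pose or a line that the arm cannot do raises robot.PlanningError and nothing moves.
- workorder.close_job(): hands the job in; it is judged then, once.
Trained networks look in the newest picture that a camera, given by its name, has taken for a name from the list of things; names that differ only in an ending like _2 or _b are one class to them, and where a whole thing is asked for, a point or a joint stands for the part that bears it (a point fixed in the world has none). Each returns a list of dicts, best first, with "p" (0 to 1); they miss things now and then, are a little off and sometimes report something else, mostly with a low value. They report only what shows in the picture. A call takes as long as a camera call. They do not tell look-alikes from the thing itself.
- recognise(label, camera): "rect" ([centre column, centre row, width, height] in pixels, round what is visible of it).
Readings, each from a call of its own:
- robot.current_time_s(): time.
- robot.current_joint_positions(): joint angles.
- robot.current_dq(): joint speeds.
- robot.current_joint_torque(): joint torques, N m.
- robot.current_tool_pos(): TCP position.
- robot.current_eef_rot(): TCP orientation.
- robot.current_contact_force(): force on the tool from outside, world axes, zero at the start.
- robot.current_torque(): the same for the moment, N m.
- robot.current_finger_gap(): opening from 0.0 (shut) to 1.0 (fully open).
- robot.current_gripper_force(): force on a finger pad.
Only numpy, scipy, OpenCV 4.12 (cv2) and the standard library are available. Lean on these libraries where they do the work, as an engineer would, in place of code of your own. Each camera call takes 0.05 s, during which the arm holds its last target. There are 200 camera calls.

## Working session

There is one attempt and no reset: what is moved stays moved. The work goes in short steps, each a Python script; the robot and the scene stay as the last script left them, time stands still between calls to the robot, and variables do not carry over. Pictures are saved under pics/ and viewed, at most 10 in all, crops included, and the job is handed in when it is done.

```bash
mkdir -p pics; ls
python3 - <<'E'
from station import robot, fingers, vision, recognise
import cv2
for n in ("top","scene"):
    im=vision.grab_frame(n); cv2.imwrite(f"pics/{n}0.png",im[:,:,::-1])
    c=vision.calibration(n); print(n,{k:(v.round(4).tolist() if hasattr(v,'round') else v) for k,v in c.items()})
    for l in ("tealight_1","frame","shell","bottle","stamp"):
        print(l,[(round(d["p"],2),[round(float(x)) for x in d["rect"]]) for d in recognise(l,n)])
E
```

```text
pics
top {'mtx': [[375.8666, 0.0, 322.0424], [0.0, 375.8666, 202.8721], [0.0, 0.0, 1.0]], 'extrinsics': [[-0.0625, -0.998, -0.0016, 0.2159], [0.9766, -0.0615, 0.206, -0.4587], [-0.2057, 0.0113, 0.9786, -0.8014], [0.0, 0.0, 0.0, 1.0]]}
tealight_1 [(0.71, [346, 233, 18, 15]), (0.7, [327, 193, 17, 22]), (0.66, [362, 188, 16, 15]), (0.58, [302, 246, 18, 14]), (0.48, [296, 195, 17, 16])]
frame [(0.76, [304, 149, 146, 59])]
shell [(0.58, [267, 207, 27, 35])]
bottle [(0.72, [401, 180, 16, 24])]
stamp [(0.63, [218, 200, 19, 14])]
scene {'mtx': [[431.371, 0.0, 318.124], [0.0, 431.371, 202.8514], [0.0, 0.0, 1.0]], 'extrinsics': [[0.8111, -0.5848, 0.0053, -0.2671], [0.3804, 0.5345, 0.7547, -0.3078], [-0.4442, -0.6102, 0.656, -0.5568], [0.0, 0.0, 0.0, 1.0]]}
tealight_1 [(0.72, [309, 239, 14, 20]), (0.56, [268, 212, 18, 22]), (0.54, [319, 189, 17, 17]), (0.52, [340, 207, 23, 17]), (0.52, [363, 230, 22, 19])]
frame [(0.66, [368, 181, 138, 88])]
shell [(0.59, [288, 176, 27, 32])]
bottle [(0.64, [406, 243, 25, 47])]
stamp [(0.75, [268, 144, 16, 34])]
```

```bash
cat > h.py <<'E'
import numpy as np, cv2
from station import vision
def ray(name,u,v,z):
    c=vision.calibration(name);K=np.array(c["mtx"]);E=np.array(c["extrinsics"])
    R,t=E[:3,:3],E[:3,3]; o=-R.T@t
    p=np.linalg.inv(K)@[u,v,1]; d=R.T@np.array([p[0],-p[1],-p[2]])
    return o+d*(z-o[2])/d[2]
def pix(name,P):
    c=vision.calibration(name);K=np.array(c["mtx"]);E=np.array(c["extrinsics"])
    q=E[:3,:3]@np.array(P)+E[:3,3]; w=K@[q[0],-q[1],-q[2]]; return w[:2]/w[2]
E
python3 - <<'E'
import cv2
from h import *
im=cv2.imread("pics/top0.png")[100:290,190:440]
cv2.imwrite("pics/topc.png",cv2.resize(im,None,fx=3.2,fy=3.15,interpolation=cv2.INTER_CUBIC))
for n,l in (("top",[(346,233),(327,193),(362,188),(302,246),(296,195)]),("scene",[(309,239),(268,212),(319,189),(340,207),(363,230)])):
    for u,v in l: print(n,(u,v),ray(n,u,v,.009).round(3))
print(ray("top",267,207,.02),ray("top",401,180,.05),ray("top",218,200,.04))
E
```

```text
top (346, 233) [0.405 0.135 0.009]
top (327, 193) [0.503 0.173 0.009]
top (362, 188) [0.51  0.089 0.009]
top (302, 246) [0.381 0.239 0.009]
top (296, 195) [0.503 0.247 0.009]
scene (309, 239) [0.411 0.142 0.009]
scene (268, 212) [0.386 0.253 0.009]
scene (319, 189) [0.514 0.253 0.009]
scene (340, 207) [0.515 0.181 0.009]
scene (363, 230) [0.51  0.101 0.009]
[0.47550652 0.31509369 0.02      ] [0.51286825 0.00357124 0.05      ] [0.49469884 0.42362512 0.04      ]
```

View pics/topc.png

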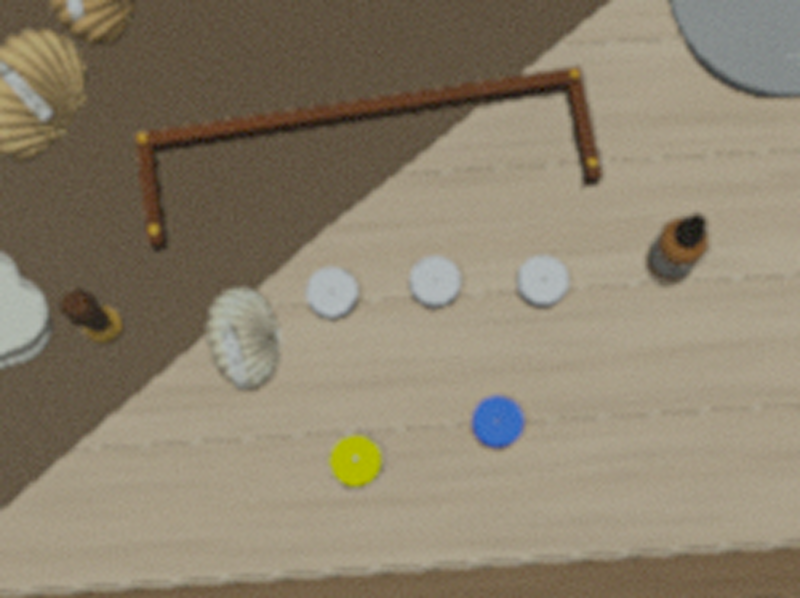

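View pics/scene0.png

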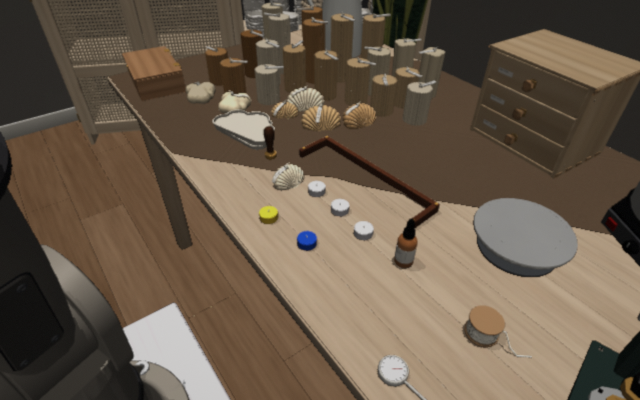

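```bash
cat > loc.py <<'E'
from h import *
from scipy.optimize import least_squares
from scipy.spatial.transform import Rotation
def cents(im,boxes):
    hsv=cv2.cvtColor(im,cv2.COLOR_BGR2HSV);m=((hsv[...,1]<45)&(hsv[...,2]>110)).astype(np.uint8)
    out=[]
    for u,v in boxes:
        k=np.zeros_like(m);k[v-12:v+13,u-13:u+14]=m[v-12:v+13,u-13:u+14]
        n,l,s,c=cv2.connectedComponentsWithStats(k);i=1+s[1:,4].argmax();out.append((c[i],s[i,4]))
    return out
E
python3 - <<'E'
from loc import *
from station import robot
A=cents(cv2.imread("pics/top0.png"),[(294,193),(326,189),(360,189)])
B=cents(cv2.imread("pics/scene0.png"),[(317,188),(340,207),(364,230)])
for a,b in zip(A,B): print(a,b,ray("top",*a[0],.011).round(4),ray("scene",*b[0],.011).round(4))
top0=cv2.imread("pics/top0.png")
cs=[(142,138),(574,74),(157,246),(594,181)]
obs=np.array([(190+x/3.2,100+y/3.15) for x,y in cs])
def P(p,z=.022):
    c,s=np.cos(p[2]),np.sin(p[2])
    # back corner wall-centre brass, front outer-ends
    L=np.array([(.086,.166),(.086,-.166),(0,.166),(0,-.166)])
    return [(p[0]+c*x-s*y,p[1]+s*x+c*y,z) for x,y in L]
f=lambda p:np.concatenate([(pix("top",q)-o) for q,o in zip(P(p),obs)])
r=least_squares(f,[.56,.2,0]);p=r.x;print("frame",p[:2],np.degrees(p[2]),r.fun.round(1))
c,s=np.cos(p[2]),np.sin(p[2])
for n,q in zip("123sbt",[ray("top",*a[0],.011) for a in A]+[ray("top",267,207,.02),ray("top",402,181,.05),ray("top",218,200,.04)]):
    d=q[:2]-p[:2];print(n,(c*d[0]+s*d[1]).round(4),(-s*d[0]+c*d[1]).round(4))
sc=cv2.imread("pics/scene0.png")
for n,im in (("top",top0),("scene",sc)):
    for q in P(p): cv2.circle(im,tuple(int(round(t)) for t in pix(n,q)),1,(0,255,0),-1)
cv2.imwrite("pics/ov.png",cv2.resize(np.hstack([top0[120:270,200:420],sc[120:270,250:470]]),(800,273*1),interpolation=cv2.INTER_CUBIC))
print(robot.tip_reach,np.round(vision.calibration("wrist")["T_tool_cam"],3).tolist(),robot.current_eef_rot())
for yaw in (0,180):
  for q in ((.5,.1,.1),(.45,.1,.02),(.58,.25,.02)):
    j=robot.inverse_kinematics(list(q),[180,0,np.degrees(p[2])+yaw]);print(yaw,q,None if j is None else np.round(j))
E
```

```text
(array([293.04477612, 192.82835821]), np.int32(268)) (array([316.29166667, 185.88095238]), np.int32(168)) [0.5078 0.2535 0.011 ] [0.5143 0.2634 0.011 ]
(array([325.47755102, 188.65714286]), np.int32(245)) (array([339.77083333, 204.52083333]), np.int32(192)) [0.5131 0.176  0.011 ] [0.518  0.1852 0.011 ]
(array([359.252, 188.212]), np.int32(250)) (array([363.4375    , 227.47767857]), np.int32(224)) [0.5092 0.0957 0.011 ] [0.5138 0.1047 0.011 ]
frame [0.5649066  0.21524979] 5.431821598174707 [-0.1  0.2  0.3  0.3 -0.9 -0.1  0.7 -0.5]
1 -0.0532 0.0435
2 -0.0553 -0.0342
3 -0.0668 -0.1137
s -0.0795 0.1079
b -0.0745 -0.2076
t -0.0502 0.2141
0.017 [[0.001, 0.952, 0.305, 0.078], [1.0, -0.001, -0.001, 0.001], [-0.0, 0.305, -0.952, -0.16], [0.0, 0.0, 0.0, 1.0]] [1.79995602e+02 3.20728074e-03 1.87838353e+01]
0 (0.5, 0.1, 0.1) [  24.   26.  -50.  101.   22.   63. -117.]
0 (0.45, 0.1, 0.02) [  21.   27.  -45.  113.   25.   50. -122.]
0 (0.58, 0.25, 0.02) [  -0.   43.  -39.   86.   29.   62. -130.]
180 (0.5, 0.1, 0.1) [ 30.  30. -59. 101.  28.  65.  57.]
180 (0.45, 0.1, 0.02) [ 33.  36. -64. 113.  39.  57.  46.]
180 (0.58, 0.25, 0.02) [ 11.  54. -64.  85.  50.  73.  37.]
```

View pics/ov.png

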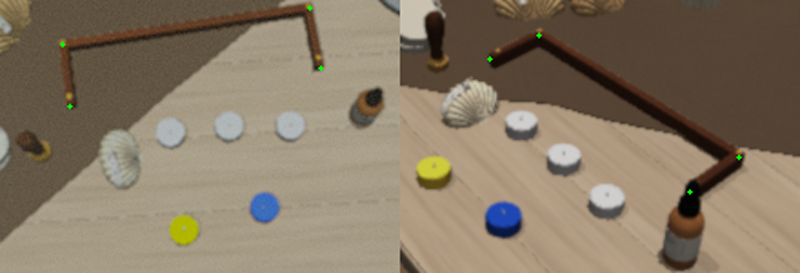

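```bash
cat >> loc.py <<'E'
F=np.array([.5649,.2152]);YAW=5.43
def W(x,y,z):
    a=np.radians(YAW);return [F[0]+np.cos(a)*x-np.sin(a)*y,F[1]+np.sin(a)*x+np.cos(a)*y,z]
def Fr(q):
    a=np.radians(YAW);d=np.array(q)[:2]-F;return np.array([np.cos(a)*d[0]+np.sin(a)*d[1],-np.sin(a)*d[0]+np.cos(a)*d[1]])
def wray(T,u,v,z): # T: 4x4 tool->world
    c=vision.calibration("wrist");M=T@np.array(c["T_tool_cam"]);p=np.linalg.inv(np.array(c["mtx"]))@[u,v,1]
    d=M[:3,:3]@[p[0],-p[1],-p[2]];o=M[:3,3];return o+d*(z-o[2])/d[2]
E
python3 - <<'E'
from loc import *
from station import robot,fingers,recognise
robot.move_to(W(-.14,0.0,.30),[180,0,YAW])
T=np.eye(4);T[:3,3]=robot.current_tool_pos();T[:3,:3]=Rotation.from_euler("xyz",robot.current_eef_rot(),degrees=True).as_matrix()
im=vision.grab_frame("wrist");cv2.imwrite("pics/w1.png",im[:,:,::-1])
for l in ("tealight_1","shell","frame"):
    for d in recognise(l,"wrist"):
        u,v=d["rect"][:2];print(l,round(d["p"],2),np.round(d["rect"]),(Fr(wray(T,u,v,.010 if l[0]=="t" else .02))).round(4))
np.save("T1.npy",T)
fingers.gripper_to(.22,force=60)
robot.line_to(W(-.117,-.112,.10))
robot.line_to(W(-.117,-.112,.045))
hit=robot.line_to(W(-.117,-.112,.006),velocity=.02,f_stop=3)
print(hit,robot.current_tool_pos(),robot.current_finger_gap(),robot.current_contact_force(),robot.current_time_s())
E
```

```text
tealight_1 0.8 [284. 186.  27.  22.] [-0.1806  0.0434]
tealight_1 0.73 [339.  92.  31.  24.] [-0.0516 -0.0338]
tealight_1 0.67 [282.  91.  32.  30.] [-0.0505  0.0422]
tealight_1 0.61 [399. 104.  33.  30.] [-0.0674 -0.1145]
tealight_1 0.59 [356. 175.  28.  22.] [-0.1645 -0.06  ]
shell 0.79 [230. 109.  43.  63.] [-0.0729  0.1104]
shell 0.19 [486.  99.  60.  34.] [-0.0606 -0.2266]
frame 0.63 [310.  24. 286.  47.] [0.0274 0.0046]
False [0.45907593 0.09265427 0.00608543] 0.21954753830031584 [-0.13111273  0.44426749  1.58436516] 8.4583
```

View pics/w1.png

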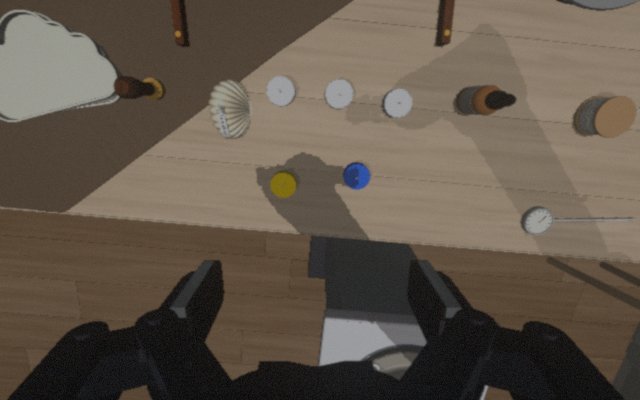

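Run:
```python
from loc import *
from station import robot
print(robot.current_contact_force())
hit=robot.line_to(W(-.117,-.112,-.006),velocity=.01,f_stop=5)
print(hit,robot.current_tool_pos(),robot.current_contact_force())
robot.line_to(W(-.117,-.112,.02),velocity=.05); print(robot.current_contact_force(),robot.current_time_s())
im=vision.grab_frame("scene");cv2.imwrite("pics/s2.png",cv2.resize(im[140:290,250:450,::-1],(800,600),interpolation=cv2.INTER_CUBIC))
```

```text
[-0.13111273  0.44426749  1.58436516]
False [ 0.4590489   0.09266466 -0.00594644] [1.00261932 0.16195762 0.58184185]
[ 0.93374393  0.46094419 -0.15217277] 10.475
```

View pics/s2.png

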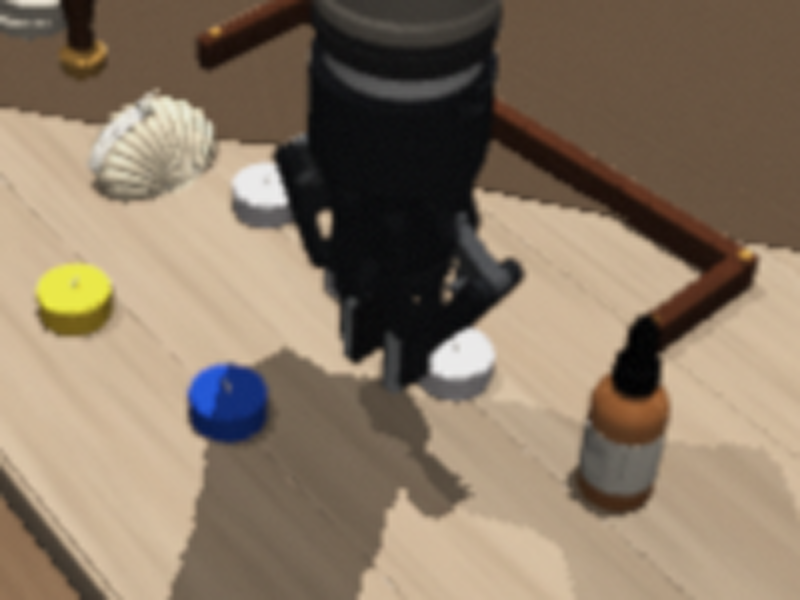

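Run:
```python
from loc import *
from station import robot
p=np.array(robot.current_tool_pos());print(p,robot.current_eef_rot(),robot.current_finger_gap())
for x in (-.011,.011):
  for y in (-.009,-.024,.009,.024):
    for z in (0,.02):
        q=W(-.117+x,-.112+y,z);u=pix("scene",q);print(x,y,z,((u-[250,140])*4).round())
```

```text
[0.45886513 0.09241162 0.01988703] [1.79985726e+02 1.60214920e-02 5.42419315e+00] 0.22326367499047023
-0.011 -0.009 0 [377. 450.]
-0.011 -0.009 0.02 [379. 420.]
-0.011 -0.024 0 [399. 468.]
-0.011 -0.024 0.02 [401. 439.]
-0.011 0.009 0 [350. 429.]
-0.011 0.009 0.02 [352. 399.]
-0.011 0.024 0 [329. 411.]
-0.011 0.024 0.02 [330. 382.]
0.011 -0.009 0 [410. 427.]
0.011 -0.009 0.02 [413. 398.]
0.011 -0.024 0 [433. 445.]
0.011 -0.024 0.02 [436. 416.]
0.011 0.009 0 [384. 407.]
0.011 0.009 0.02 [386. 377.]
0.011 0.024 0 [362. 390.]
0.011 0.024 0.02 [364. 360.]
```

Run:
```python
from loc import *
from station import robot
robot.line_to(W(-.117,-.112,-.003),velocity=.06)
hit=robot.line_to(W(-.117,-.112,-.035),velocity=.02,f_stop=4)
print(hit,robot.current_tool_pos(),robot.current_contact_force())
im=vision.grab_frame("scene");cv2.imwrite("pics/s3.png",cv2.resize(im[140:290,250:450,::-1],(800,600),interpolation=cv2.INTER_CUBIC))
im=vision.grab_frame("wrist");cv2.imwrite("pics/w3.png",im[:,:,::-1])
print(robot.current_time_s())
```

```text
True [ 0.45902117  0.09257504 -0.01788186] [ 0.06403903 -0.3803369   4.06040473]
12.025
```

View pics/s3.png

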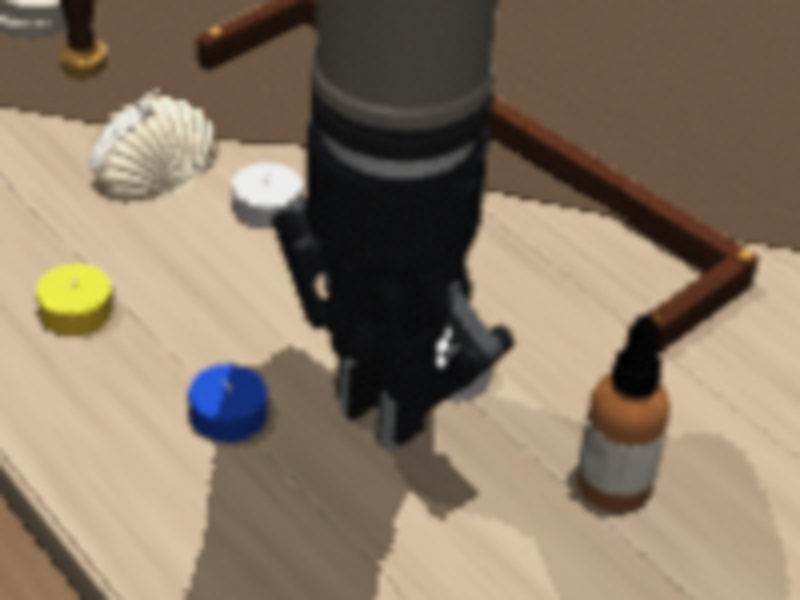

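View pics/w3.png

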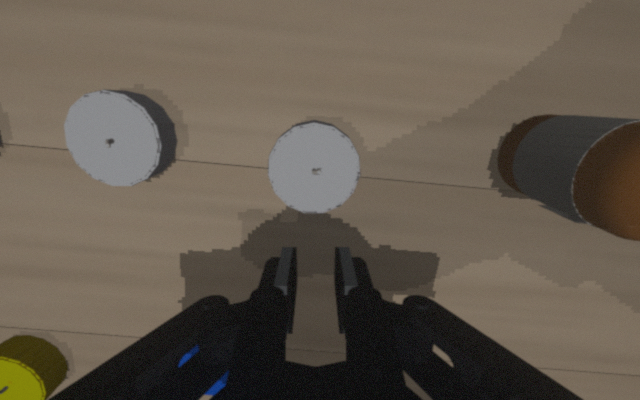

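Run:
```python
from loc import *
from station import robot
print(vision.calibration("wrist")["mtx"])
T=np.eye(4);T[:3,3]=robot.current_tool_pos();T[:3,:3]=Rotation.from_euler("xyz",robot.current_eef_rot(),degrees=True).as_matrix()
for dz in (0,.018,.035):
    S=T.copy();S[2,3]+=dz
    print(dz,[Fr(wray(S,u,v,.016)).round(4) for u,v in ((314,167),(112,137),(269,167),(359,167))])
# finger tip points: distance of tip pixel at candidate height
for z in (0,.01,.02):
    print(z,[Fr(wray(T,u,v,z)).round(4) for u,v in ((293,248),(338,248))])
```

```text
[[319.26038855   0.         315.32229589]
 [  0.         319.26038855 201.48523157]
 [  0.           0.           1.        ]]
0 [array([-0.0644, -0.1122]), array([-0.0526, -0.0333]), array([-0.0644, -0.0941]), array([-0.0644, -0.1302])]
0.018 [array([-0.0681, -0.1121]), array([-0.0546, -0.022 ]), array([-0.0681, -0.0914]), array([-0.0681, -0.1328])]
0.035 [array([-0.0716, -0.112 ]), array([-0.0565, -0.0113]), array([-0.0716, -0.0889]), array([-0.0716, -0.1351])]
0 [array([-0.1081, -0.1018]), array([-0.1081, -0.1239])]
0.01 [array([-0.1032, -0.1025]), array([-0.1032, -0.1231])]
0.02 [array([-0.0983, -0.1033]), array([-0.0983, -0.1223])]
```

The three silvery lights at wrist w1 pixels (281,91), (339,93) and (398,103) are the targets. The yellow one at (284,186) and the blue one at (356,175) are look-alikes. At this opening the tips touch the table at TCP z = -0.018. I'll push light 3 first and check it.

```bash
cat >> loc.py <<'E'
def push(y,xs=None,xe=.0165,zp=-.013):
    from station import robot
    if xs is not None:
        robot.line_to(W(xs,y,.05),velocity=.15); robot.line_to(W(xs,y,zp),velocity=.06)
    st=robot.line_to(W(xe,y,zp),velocity=.045,f_stop=12)
    print("stopped" if st else "ok",Fr(robot.current_tool_pos()).round(4),np.round(robot.current_contact_force(),1))
    robot.line_to(W(xe-.03,y,zp),velocity=.05); robot.line_to(W(xe-.03,y,.05),velocity=.12)
    print(robot.current_time_s())
E
python3 - <<'E'
from loc import *
from station import robot
robot.line_to(W(-.117,-.1125,-.013),velocity=.03)
push(-.1125)
T=np.eye(4);T[:3,3]=robot.current_tool_pos();T[:3,:3]=Rotation.from_euler("xyz",robot.current_eef_rot(),degrees=True).as_matrix()
im=vision.grab_frame("wrist");cv2.imwrite("pics/w4.png",im[:,:,::-1])
from station import recognise
for d in recognise("tealight_1","wrist"): print(d["p"],np.round(d["rect"]),Fr(wray(T,*d["rect"][:2],.011)).round(4))
E
```

```text
ok [ 0.0164 -0.1125] [-0.3  0.  -0.5]
16.9
0.75 [202. 272.  57.  53.] [-0.0508 -0.0338]
0.62 [315. 133.  62.  64.] [ 0.0448 -0.1134]
```

View pics/w4.png

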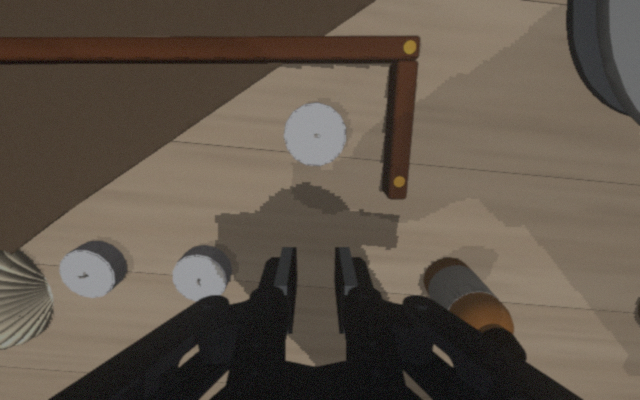

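Run:
```python
from loc import *
T=np.load("T1.npy")
for z in (0,.015,.03): print(z,"top",Fr(ray("top",276.9,209.5,z)).round(4),"w1",Fr(wray(T,251,112,z)).round(4))
from station import robot
push(-.0335,-.1)
T=np.eye(4);T[:3,3]=robot.current_tool_pos();T[:3,:3]=Rotation.from_euler("xyz",robot.current_eef_rot(),degrees=True).as_matrix()
im=vision.grab_frame("wrist");cv2.imwrite("pics/w5.png",im[:,:,::-1])
from station import recognise
for d in recognise("tealight_1","wrist"): print(d["p"],np.round(d["rect"]),Fr(wray(T,*d["rect"][:2],.011)).round(4))
for d in recognise("shell","wrist"): print(d["p"],np.round(d["rect"]),[Fr(wray(T,d["rect"][0]+d["rect"][2]/2,d["rect"][1],z)).round(4) for z in (0,.015,.03)])
```

```text
0 top [-0.0849  0.0877] w1 [-0.0778  0.0872]
0.015 top [-0.088   0.0864] w1 [-0.0772  0.0843]
0.03 top [-0.0911  0.085 ] w1 [-0.0767  0.0814]
ok [ 0.0164 -0.0335] [-0.1  0.  -0.5]
23.3
0.95 [317. 133.  64.  61.] [ 0.0451 -0.0358]
0.82 [443. 134.  71.  67.] [ 0.0447 -0.1126]
0.5 [212. 390.  24.  18.] [-0.1595  0.0488]
0.94 [107. 299.  95. 102.] [array([-0.0807,  0.0886]), array([-0.0703,  0.0798]), array([-0.0599,  0.071 ])]
```

View pics/w5.png

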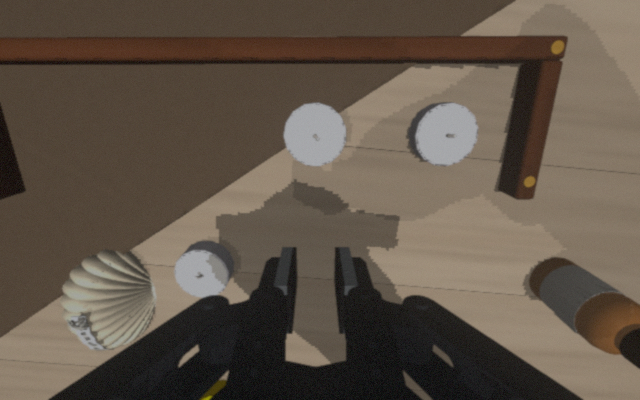

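Run:
```python
from loc import *
from station import robot
push(.0395,-.097)
robot.line_to(W(-.10,.0,.25),velocity=.2)
T=np.eye(4);T[:3,3]=robot.current_tool_pos();T[:3,:3]=Rotation.from_euler("xyz",robot.current_eef_rot(),degrees=True).as_matrix()
im=vision.grab_frame("wrist");cv2.imwrite("pics/w6.png",im[:,:,::-1])
from station import recognise
for l in ("tealight_1","shell"):
  for d in recognise(l,"wrist"): print(l,d["p"],np.round(d["rect"]),Fr(wray(T,*d["rect"][:2],.011 if l[0]=="t" else .02)).round(4))
print(robot.current_time_s())
```

```text
ok [0.0164 0.0395] [ 0.2  0.1 -0.4]
29.6417
tealight_1 0.82 [415.  38.  36.  43.] [ 0.0436 -0.113 ]
tealight_1 0.74 [358. 213.  31.  28.] [-0.1655 -0.0584]
tealight_1 0.69 [345.  35.  36.  37.] [ 0.0457 -0.0351]
tealight_1 0.67 [281.  37.  36.  39.] [0.0441 0.0375]
shell 0.61 [221. 141.  45.  63.] [-0.0707  0.1127]
31.05
```

View pics/w6.png

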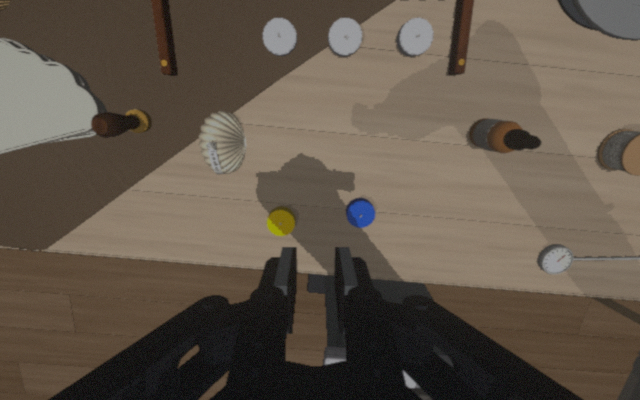

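All three lights, at (280,37), (345,36) and (415,37), lie flat inside the frame. The shell, bottle, stamp and look-alikes are where they were.

```bash
python3 -c "
from station import workorder
print(workorder.close_job())"
```

```text
the job is handed in; nothing more can be done
None
```

I swept all three tea lights into the frame, where they lie flat about 44 mm past the mouth; the shell, bottle and stamp were left alone, and I handed the job in at about 31 s (limit 53 s).

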